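# Right the fallen bottles and lock the retaining bar

### The arm

A 7-joint arm with a two-finger parallel gripper is mounted at the origin on the work surface. World frame = base frame: x ahead of the robot, y to its left, z up, the work surface at z = 0. Lengths are in m, angles in rad, forces in N, time in s.
With the tool pointing down it reaches from about 0.4 to 0.875 m from the base axis. Payload 6.5 kg.
Tool frame: the origin (TCP) lies between the finger pads; the fingertips stand 8 mm ahead of it and the grasp point (between the pads) lies 11 mm behind it; z points along the fingers, y is the line along which they close (so a half turn about z gives the same grasp; the last joint's range is limited). The gripper opens to 88 mm and grips with 3 to 60 N. Pads are 18 mm wide; open, the fingers measure 123 mm over their backs; the gripper's body (75 mm by 187 mm) begins 45 mm behind the grasp point.
Start: joints at [-1.233, 0.536, -0.004, 1.538, 0.003, 1.067, -0.071], TCP at [0.255, 0.598, 0.247] pointing down, gripper open.
Joint ranges: [-2.7, 2.7], [-0.37, 2.16], [-1.27, 1.26], [0.24, 2.4], [-1.31, 4.45], [0.19, 1.91], [-2.76, 2.76]. Speed limits (rad/s): [2.39, 2.39, 3.14, 3.14, 3.14, 3.14, 3.14].

### API

Orientations are given as a unit quaternion [w, x, y, z].
In Python, from rig import bot gives the robot as it stands.
- The arm moves only by the shell command python3 -m crank 'ROWS' [OPENING] [FORCE]. ROWS is JSON, a list that holds one entry, the list of rows, each a list of 4 numbers: the shift along the tool's x, y, z normalised to -1 to 1, where 1 is 0.2 m, then the turn about the tool's z normalised to -1 to 1, where 1 is 90 degrees. A call has 1 to 5 rows; each row is the pose to reach, as a shift and turn from the pose commanded when the call began, along the tool's axes at that moment; what a row does not reach only later rows make up. A row lasts 1/8 s, in which the tool goes at most 62.5 mm and 10.7 degrees, less where a joint would pass 70% of its speed; a pose out of reach is approached as far as the arm can. A call with a number of a shift or a turn outside -1 to 1 is refused whole. A call with a gripper value outside its range is refused whole. OPENING is the opening, from 0 (shut) to 1 (fully open), set as the call begins (- or left out, the last holds). The fingers move at their own pace and stop on an object; FORCE is the grip in N (left out, the last holds). Time passes only in rows, so rows that repeat a pose let the fingers close. It gives the time, the measured TCP pose, the force, the opening and the grip force at its end, in the units of the state.
- bot.get_state(): the state, without advancing time (a new reading comes with each control period).
- bot.grab_frame(name): name is "side" or "top" or "wrist"; returns a dict with "image" (480x640x3 uint8, blue, green, red), "K" (3x3 intrinsics, pixels), "pose" (4x4, takes a point from camera to world coordinates). Camera axes: x right, y down, z forward; pixel columns grow to the right and rows downward; lengths in m; the calibration is good to about 2 mm. The wrist camera is an equidistant fisheye: a pixel r from the principal point sees the ray r / f radians off the axis. A picture is of the moment at which its call begins. There is no depth.
- bot.finish_job(): hands the job in; it is judged then, once.
The state is a dict: "time": time; "joint_positions": joint angles; "qd": joint speeds; "tau": joint torques, N m; "tool_pos": TCP position; "tool_rot": TCP orientation; "contact_force": force on the tool from outside, world axes, zero at the start; "wrist_torque": the same for the moment, N m; "width": finger opening in m; "finger_force": force on a finger pad.
Only numpy, scipy, OpenCV 4.12 (cv2) and the standard library are available. Lean on these libraries where they do the work, as an engineer would, in place of code of your own. Each camera call takes 0.05 s, during which the arm holds its last target. There are 200 camera calls.

### The job

The square finish bottles in the rack have fallen over: push each one up against the backboard until it stands with its back against the board, without lifting it off the bench (the necks are not made to carry the weight). When all stand, lower the retaining bar level over the rack's two brass pins until it lies fully down on both end blocks, then push the red-handled locking rod through both steel eyelets, over the bar, to lock it. Leave the other things on the bench where they are.

Things in the scene. Friction and masses are not known exactly. Their poses are not given: they have to be found in the camera images.
- bottle_amber: Amber square bottle with a round black neck: body 60 x 60 mm, 110 mm tall, then a neck 30 mm in diameter and 50 mm long (160 mm in all); 0.3 to 0.6 kg. Starts fallen on its side, base towards the backboard. Origin at the centre of its underside, z along the bottle from base to neck. May be absent.
- bottle_green: Green square bottle with a round yellow neck: body 60 x 60 mm, 110 mm tall, then a neck 30 mm in diameter and 50 mm long (160 mm in all); 0.3 to 0.6 kg. Starts fallen on its side, base towards the backboard. Origin at the centre of its underside, z along the bottle from base to neck. May be absent.
- bottle_white: White square bottle with a round red neck: body 60 x 60 mm, 110 mm tall, then a neck 30 mm in diameter and 50 mm long (160 mm in all); 0.3 to 0.6 kg. Starts fallen on its side, base towards the backboard. Origin at the centre of its underside, z along the bottle from base to neck. May be absent.
- rack: Fixed rack with a pale wooden backboard 540 mm wide, 115 mm tall. Origin on the bench at the foot of the middle of the backboard's front face; x points into the board (away from the robot), y along it to the left, z up. The board's face is x = 0; the bottles stand and lie on the bench itself, in lanes about y = -110, 0 and 110 mm. Rack axes are used below.
- pin_left (a point): Tip of the left brass pin, at (-100, 180, 55) mm in rack axes: pin 12 mm in diameter, 35 mm tall, the upper 11 mm tapered to 6 mm. It stands on a dark block 20 mm tall, 70 x 100 mm (x, y) about (-100, 212).
- pin_right (a point): Tip of the right brass pin, at (-100, -180, 55) mm in rack axes, same size, on a dark block 20 mm tall, 50 x 50 mm about (-100, -187).
- eye_front (a point): Centre (mid-thickness) of the eyelet, 18 mm in diameter along x, in the steel lug nearer the robot, at (-130, 235, 46) mm in rack axes. The lug is a plate 10 mm thick (x), 45 mm wide (y), its top at z = 65 mm. The rod goes in here towards +x of the rack. The bar's left end lies between the two lugs, 50 mm apart.
- eye_rear (a point): Centre of the same eyelet in the lug nearer the backboard, at (-70, 235, 46) mm in rack axes.
- bar: Retaining bar: a plywood plate 36 x 510 x 16 mm (x, y, z), 0.3 kg, with an upright blue grip in its middle, 32 mm (x) by 22 mm (y), top at z = 86 mm. A hole 17 x 19 mm (x, y) near each end. Same either way round. Origin at the centre of its underside. Starts flat on the bench at the left, grip up. Home: origin at (-100, 0, 20) mm in rack axes, lying along the rack's y.
- bar_hole_a (a point): Centre of the bar's through hole at y = 180 mm, on the underside.
- bar_hole_b (a point): Centre of the bar's through hole at y = -180 mm, on the underside.
- rod: Locking rod: a red square handle 50 x 22 x 22 mm (x, y, z) with a steel shank 10 mm in diameter pointing along +x, 107 mm beyond the handle; 0.12 kg. Origin at the centre of the handle's underside, the shank's axis 11 mm above. Starts on the bench at the right.
- rod_tip (a point): Tip of the rod's shank, 132 mm ahead (x) of the rod's origin, 11 mm up.
- jar_lidded: Bystander: amber jar with a green lid, 68 mm wide, 90 mm tall, standing at the right. Origin under its centre.
- jar_tall: Bystander: green jar with a wooden lid, 70 mm wide, 150 mm tall, behind the rack. Origin under its centre.
- brush_pot: Bystander: grey pot of brushes, 84 mm wide, pot 110 mm tall, behind the rack. Origin under its centre.
- brush: Bystander: flat brush 170 mm long lying on the bench at the right front, between the rod and the bottles. Origin near its middle.
- scraper: Bystander: scraper 200 mm long lying on the bench at the far left. Origin near its middle.
Mind the look-alikes: they are no part of the job. What is shaped like the bottle_amber but blue is not meant.

How it is judged:
On the way, in this order (a step that is already met when the one before it is completed fails the run):
1. every bottle present stands upright on the bench with its back against the backboard (angle between each of bottle_amber, bottle_green, bottle_white's own z axis and vertical below 0.1 rad and height (world z) of each of bottle_amber, bottle_green, bottle_white below 0.01 m and x of bottle_amber in the frame of rack between -0.046 and -0.015 m and y of bottle_amber in the frame of rack between -0.17 and 0.17 m and x of bottle_green in the frame of rack between -0.046 and -0.015 m and y of bottle_green in the frame of rack between -0.17 and 0.17 m and x of bottle_white in the frame of rack between -0.046 and -0.015 m and y of bottle_white in the frame of rack between -0.17 and 0.17 m), for 0.3 s.
2. the bar lies level, fully down over both pins (z of bar in the frame of rack between 0.014 and 0.026 m and angle between bar's own z axis and vertical below 0.06 rad and angle between the y axis of bar and the y axis of rack, either way round below 0.05 rad and x of bar in the frame of rack between -0.106 and -0.094 m and y of bar in the frame of rack between -0.01 and 0.01 m), for 0.3 s.
3. the rod is through both eyelets (x of rod_tip in the frame of rack above -0.06 m and angle between the x axis of rod and the x axis of rack, either way round below 0.25 rad and y of rod_tip in the frame of rack between 0.219 and 0.251 m and z of rod_tip in the frame of rack between 0.03 and 0.062 m), for 0.3 s.
At the end, for the whole second after the job is handed in: Every bottle present stands upright (6 degrees) on the bench within 15 mm of the backboard, between the end blocks; the bar lies level, fully down over both pins (within 6 mm); the rod's tip is at least 5 mm past the far face of the rear eyelet, through both; all at rest (all of step 1 and all of step 2 and all of step 3 and linear speed of each of bottle_amber, bottle_green, bottle_white, bar, rod below 0.03 m/s); the robot touches nothing.
It fails at once if a bottle is lifted well off the bench (its underside's centre above 65 mm) (height (world z) of any of bottle_amber, bottle_green, bottle_white above 0.065 m).
It fails at once if another thing on the bench is moved by more than 40 mm (distance of any of jar_lidded, jar_tall, brush_pot, brush, scraper from where it was at the start of the episode above 0.04 m).
Of bottle_amber, bottle_green, bottle_white only 2 to 3 are there at a start; the rules pass over those that are not, and their reading is None.
At some moment in a run one of bar, rod may be knocked a few centimetres aside while the robot is not near it.
Once in a run the grip may slacken for a moment while it holds something.
It also fails if it takes over 210 s, if anything falls off the work surface, if the arm or the gripper's body presses on something with over 40 N, if the wrist force passes 120 N, or if a joint passes its speed limit or range.

## Working session

There is one attempt and no reset: what is moved stays moved. The work goes in short steps, Python scripts to look and compute and a shell command to move; the robot and the scene stay as the last step left them, time stands still between calls to the robot, and variables do not carry over. Pictures are saved under pics/ and viewed, at most 14 in all, crops included, and the job is handed in when it is done.

```bash
ls; mkdir -p pics; cat > h.py <<'E'
import numpy as np, cv2
from rig import bot
from scipy.spatial.transform import Rotation as R
def rot(s): q=s["tool_rot"]; return R.from_quat([q[1],q[2],q[3],q[0]]).as_matrix()
def grab(n):
    f=bot.grab_frame(n); return f["image"],np.array(f["K"]),np.array(f["pose"])
def ray(K,P,px,fish=False):
    px=np.atleast_2d(np.array(px,float)); d=(px-[K[0,2],K[1,2]])/[K[0,0],K[1,1]]
    if fish:
        r=np.linalg.norm(d,axis=1,keepdims=True); v=np.hstack([np.sin(r)*d/np.maximum(r,1e-9),np.cos(r)])
    else: v=np.hstack([d,np.ones((len(d),1))])
    return v@P[:3,:3].T
def onz(K,P,px,z,fish=False):
    v=ray(K,P,px,fish); o=P[:3,3]; return o+v*((z-o[2])/v[:,2])[:,None]
def proj(K,P,pts,fish=False):
    c=(np.atleast_2d(pts)-P[:3,3])@P[:3,:3]
    if fish:
        rh=np.linalg.norm(c[:,:2],axis=1,keepdims=True); d=c[:,:2]/np.maximum(rh,1e-9)*np.arctan2(rh,c[:,2:])
    else: d=c[:,:2]/c[:,2:]
    return d*[K[0,0],K[1,1]]+[K[0,2],K[1,2]]
def st():
    s=bot.get_state(); print("t",round(s["time"],2),"pos",np.round(s["tool_pos"],4),"F",np.round(s["contact_force"],1),"w",round(s["width"],4),"ff",s["finger_force"]); M=rot(s); print("tool x",M[:,0].round(3),"y",M[:,1].round(3),"z",M[:,2].round(3)); return s
E
python3 - <<'E'
from h import *
st()
for n in("top","side"):
    i,K,P=grab(n); cv2.imwrite(f"pics/{n}0.png",i); np.savez(f"{n}0",K=K,P=P); print(n,K.round(1).tolist(),P.round(3).tolist())
E
```

```text
pics
t 0.0 pos [0.2552 0.5971 0.2458] F [ 0.2  0.7 -0.2] w 0.0882 ff 0.0
tool x [-0.92   0.393 -0.   ] y [ 0.393  0.92  -0.002] z [-0.001 -0.002 -1.   ]
top [[548.2, 0.0, 326.5], [0.0, 548.2, 237.1], [0.0, 0.0, 1.0]] [[0.016, -0.997, 0.077, 0.408], [-1.0, -0.014, 0.019, -0.005], [-0.018, -0.077, -0.997, 1.568], [0.0, 0.0, 0.0, 1.0]]
side [[520.6, 0.0, 321.7], [0.0, 520.6, 242.1], [0.0, 0.0, 1.0]] [[0.993, -0.085, 0.077, 0.412], [-0.114, -0.65, 0.752, -1.065], [-0.014, -0.755, -0.655, 1.007], [0.0, 0.0, 0.0, 1.0]]
```

View pics/top0.png

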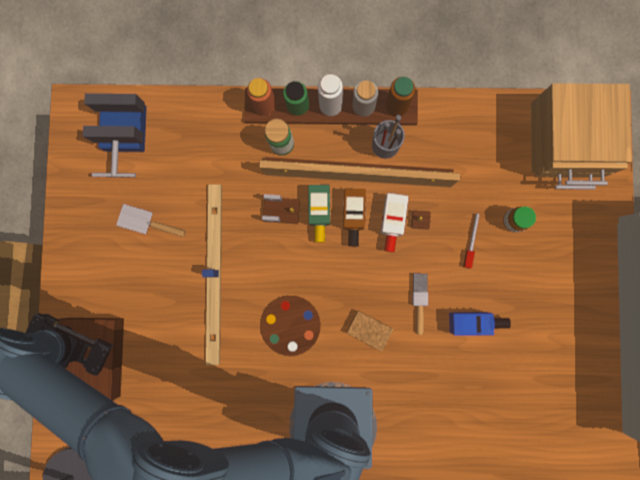

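View pics/side0.png

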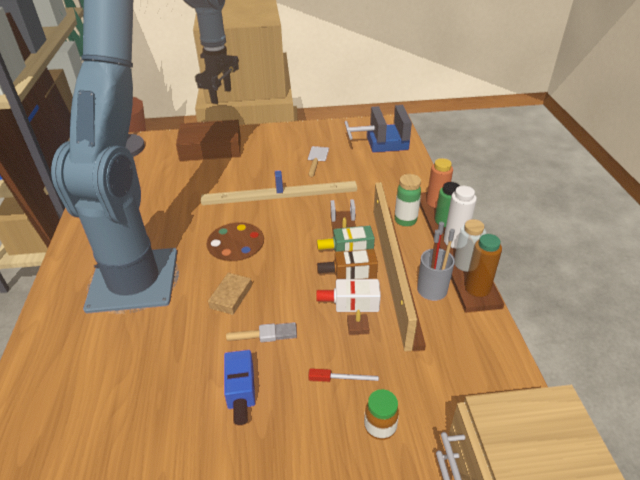

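The top picture shows green (319,212), amber (354,215) and white (395,220) bottles lying with their bases toward the backboard, which runs (260,165) to (460,180). The lugs are at (272,204) on the left end block, the bar at (212,275) with its blue grip at (210,272), and the rod at (472,240), handle (468,258).

Candidates: the bottles are green, amber and white as above, and the blue bottle (475,323) is the look-alike. For the rod, the red-handled item (472,240) is the one, not the brush (420,300). For the bar, the plank with the blue grip (212,275) is the one, not the backboard.

```bash
python3 - <<'E'
from h import *
i=cv2.imread("pics/top0.png"); c=i[150:280,240:500]; cv2.imwrite("pics/c1.png",cv2.resize(c,None,fx=3,fy=3,interpolation=cv2.INTER_CUBIC))
E
```

```text
(no output)
```

View pics/c1.png

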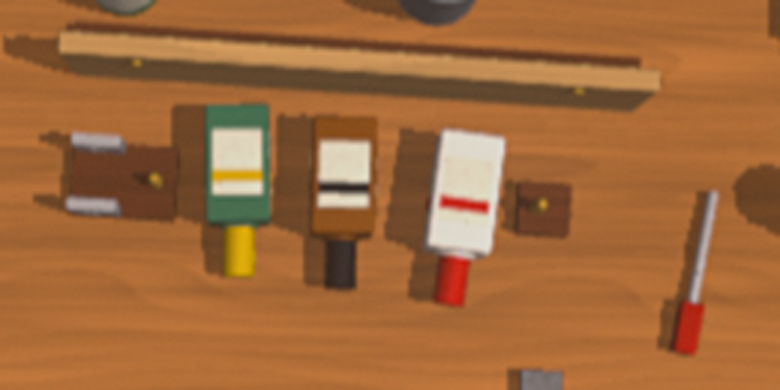

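The crop confirms three bottles (amber body with black neck, green with yellow, white with red). It also shows pin tips at crop (155,180) and (541,205), lugs at (95,140) and (92,206), and the rod with its tip at (712,195) and handle centre at (689,328).

```bash
python3 - <<'E'
from h import *
d=np.load("top0.npz"); K,P=d["K"],d["P"]
f=lambda a,z:onz(K,P,np.array(a)/3.+[240,150],z)
pl,pr=f([(155,179),(541,204)],.055); print("pins",pl.round(3),pr.round(3),np.linalg.norm(pl-pr))
y=(pl-pr)[:2];y/=np.linalg.norm(y); x=np.array([y[1],-y[0]]); o=(pl+pr)[:2]/2+.1*x; print("rack o",o,"yaw",np.arctan2(-y[0],y[1]))
r=lambda p:np.c_[(p[:,:2]-o)@x,(p[:,:2]-o)@y].round(4)
print("board top front",r(f([(60,53),(658,90)],.115)))
for n,q,k in(("green",[(207,106),(268,104),(207,222),(270,222)],[(240,275)]),("amber",[(314,118),(376,117),(312,235),(373,236)],[(341,288)]),("white",[(443,131),(504,138),(427,248),(490,254)],[(450,304)])):
    p=f(q,.06); b=(p[0]+p[1])/2;s=(p[2]+p[3])/2; print(n,r(p).tolist(),"len",np.linalg.norm(b-s),"baseW",b.round(3),"shW",s.round(3),"neckEndW",f(k,.03).round(3)[0],"rack base",r(b[None]))
print("rod tip,handle",f([(712,195)],.011),f([(689,328)],.022))
print("bar ends,grip",onz(K,P,[(213,185),(212,364)],.016),onz(K,P,[(209.5,271.5)],.086))
E
```

```text
pins [0.6   0.123 0.055] [ 0.582 -0.234  0.055] 0.357521922280088
rack o [ 0.69088107 -0.06095326] yaw -0.051529502154625165
board top front [[ 0.0006  0.2667]
 [ 0.0013 -0.2681]]
green [[-0.0295, 0.135], [-0.024, 0.0787], [-0.1373, 0.1275], [-0.1335, 0.0695]] len 0.10899386176162155 baseW [0.67  0.047 0.06 ] shW [0.561 0.044 0.06 ] neckEndW [0.514 0.043 0.03 ] rack base [[-0.0267  0.1069]]
amber [[-0.0343, 0.0354], [-0.0297, -0.0218], [-0.143, 0.0302], [-0.1402, -0.0259]] len 0.10968174379919306 baseW [ 0.659 -0.053  0.06 ] shW [ 0.55  -0.052  0.06 ] neckEndW [ 0.503 -0.052  0.03 ] rack base [[-0.032   0.0068]]
white [[-0.0388, -0.0843], [-0.0417, -0.1407], [-0.148, -0.076], [-0.1498, -0.134]] len 0.108930224309423 baseW [ 0.645 -0.171  0.06 ] shW [ 0.537 -0.158  0.06 ] neckEndW [ 0.49  -0.154  0.03 ] rack base [[-0.0402 -0.1125]]
rod tip,handle [[ 0.59766881 -0.40260646  0.011     ]] [[ 0.47079641 -0.37770307  0.022     ]]
bar ends,grip [[0.67345603 0.35371653 0.016     ]
 [0.16703755 0.34037227 0.016     ]] [[0.42461224 0.33951711 0.086     ]]
```

```bash
cat >> h.py <<'E'
O=np.array([.6909,-.0610]); YAW=-.0515
X=np.array([np.cos(YAW),np.sin(YAW)]); Y=np.array([-X[1],X[0]])
def w2r(p): p=np.array(p)[:2]-O; return np.array([p@X,p@Y])
def r2w(a,b): return O+a*X+b*Y
def go(tx,ty,tz,yaw=None):
    "units from the present pose to a world TCP target; yaw=direction of tool y"
    s=st(); M=rot(s); d=(np.array([tx,ty,tz])-s["tool_pos"])@M/.2
    t=0 if yaw is None else -((yaw-np.arctan2(M[1,1],M[0,1])+np.pi/2)%np.pi-np.pi/2)/(np.pi/2)
    print("rack",w2r(s["tool_pos"]).round(4),"UNITS",d.round(3),"turn",round(t,3))
E
python3 -m crank '[[[-1,-0.85,0,-0.224],[-1,-0.85,0,-0.224],[-1,-0.85,0,-0.224],[-1,-0.85,0,-0.224],[-1,-0.85,0,-0.224]]]' 0.68 8
python3 -m crank '[[[-0.9,-0.78,0,0],[-0.9,-0.78,0,0],[-0.9,-0.78,0,0],[-0.9,-0.78,0,0],[-0.9,-0.78,0,0]]]'
python3 -m crank '[[[0,-0.78,0,0],[0,-0.78,0,0],[0,-0.78,0,0],[0,-0.78,0,0]]]'
python3 -c "
from h import *
go(.538,.0435,.12,np.pi/2+YAW)
i,K,P=grab('wrist');cv2.imwrite('pics/w1.png',i);print(proj(K,P,[[.538,.0435,.03]],1))"
```

```text
time: 0.72
tool_pos: [0.3748, 0.3582, 0.2465]
tool_rot: [0.0, 0.029, 1.0, -0.001]
contact_force: [0.4, 0.6, -0.1]
width: 0.0598
finger_force: 0.0
time: 1.35
tool_pos: [0.5467, 0.1942, 0.2464]
tool_rot: [0.001, 0.029, 1.0, -0.001]
contact_force: [-0.4, 0.0, 0.2]
width: 0.0598
finger_force: 0.0
time: 1.85
tool_pos: [0.5356, 0.0409, 0.2466]
tool_rot: [-0.0, 0.027, 1.0, -0.0]
contact_force: [-0.7, 0.3, 0.1]
width: 0.0601
finger_force: 0.0
t 1.85 pos [0.5356 0.0409 0.2466] F [-0.7  0.3  0.1] w 0.0601 ff 0.0
tool x [-0.999  0.054  0.   ] y [ 0.054  0.999 -0.   ] z [-0. -0. -1.]
rack [-0.1603  0.0937] UNITS [-0.012  0.014  0.633] turn -0.002
[[319.97726611 206.31901428]]
```

View pics/w1.png

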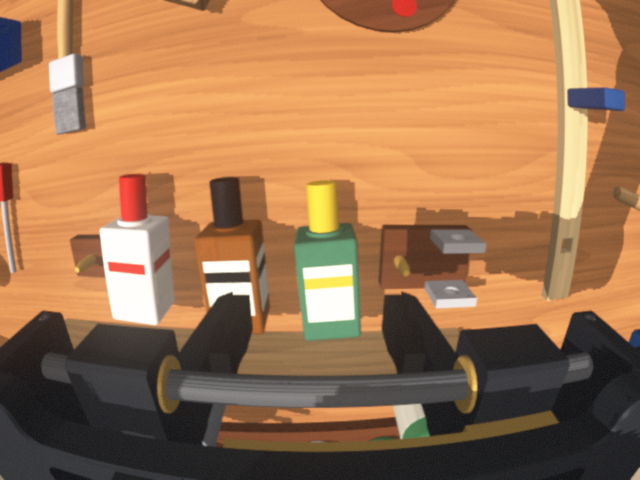

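The wrist view shows the green bottle's yellow neck centred at (322,207), against a predicted (320,206), so the measured position holds. Next: descend, grip, and drag 40 mm.

```bash

python3 -m crank '[[[-0.012,0.014,0.25,0],[-0.012,0.014,0.5,0],[-0.012,0.014,0.75,0],[-0.012,0.014,0.85,0]]]' >/dev/null
python3 -m crank '[[[0,0,0.15,0],[0,0,0.29,0],[0,0,0.29,0]]]' 
python3 -m crank '[[[0,0,0,0],[0,0,0,0],[0,0,0,0],[0,0,0,0],[0,0,0,0]]]' 0 8
python3 -m crank '[[[0.05,0,0,0],[0.1,0,0,0],[0.15,0,0,0],[0.2,0,0,0],[0.2,0,0,0]]]'
```

```text
time: 2.78
tool_pos: [0.5369, 0.0475, 0.0169]
tool_rot: [-0.002, 0.024, 1.0, 0.001]
contact_force: [0.3, -1.0, 0.6]
width: 0.0596
finger_force: 0.0
time: 3.4
tool_pos: [0.5393, 0.0449, 0.0195]
tool_rot: [0.001, 0.026, 1.0, 0.0]
contact_force: [-1.6, 0.3, 6.4]
width: 0.0302
finger_force: 7.6
time: 4.03
tool_pos: [0.4968, 0.0467, 0.0186]
tool_rot: [-0.001, 0.026, 1.0, -0.0]
contact_force: [-1.5, 0.4, 8.3]
width: 0.0298
finger_force: 7.5
```

```bash

python3 -m crank '[[[-0.025,0,-0.087,0],[-0.062,0,-0.17,0],[-0.109,0,-0.247,0],[-0.165,0,-0.318,0],[-0.231,0,-0.38,0]]]'
python3 -m crank '[[[-0.073,0,-0.054,0],[-0.152,0,-0.097,0],[-0.237,0,-0.13,0],[-0.324,0,-0.151,0],[-0.414,0,-0.161,0]]]'
python3 -m crank '[[[-0.05,0,0,0],[-0.09,0,0.005,0],[-0.14,0,0.01,0],[-0.18,0,0.016,0],[-0.18,0,0.016,0]]]'
python3 -c "
from h import *
s=st();print(w2r(s['tool_pos']))
i,K,P=grab('side');cv2.imwrite('pics/s1.png',cv2.resize(i[130:430,230:530],None,fx=2,fy=2))"
```

```text
time: 4.65
tool_pos: [0.5421, 0.0444, 0.094]
tool_rot: [-0.003, 0.026, 1.0, -0.0]
contact_force: [0.9, 0.1, -2.0]
width: 0.0292
finger_force: 8.0
time: 5.28
tool_pos: [0.6248, 0.0398, 0.1251]
tool_rot: [-0.004, 0.026, 1.0, -0.0]
contact_force: [-0.3, 0.3, -2.6]
width: 0.0296
finger_force: 8.0
time: 5.9
tool_pos: [0.6636, 0.0379, 0.1233]
tool_rot: [-0.0, 0.026, 1.0, -0.0]
contact_force: [-0.7, -0.4, -3.1]
width: 0.0301
finger_force: 8.0
t 5.9 pos [0.6636 0.0379 0.1233] F [-0.7 -0.4 -3.1] w 0.0301 ff 7.999755323398858
tool x [-0.999  0.052  0.   ] y [ 0.052  0.999 -0.   ] z [-0. -0. -1.]
[-0.03239561  0.09733347]
```

View pics/s1.png

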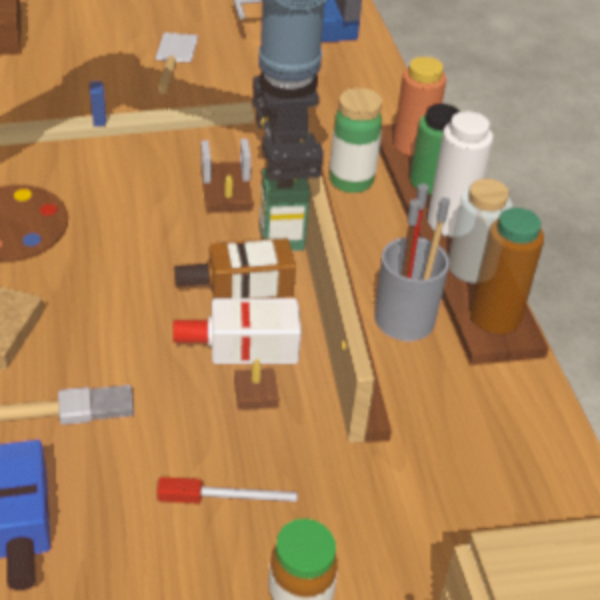

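The green bottle now stands upright at the board, still held by the gripper, and amber and white still lie. I'll seat and release it, then go to amber.

```bash

python3 -m crank '[[[-0.01,0,0.012,0],[-0.015,0,0.012,0],[-0.015,0,0.012,0]]]' | grep -E "pos|contact"
python3 -m crank '[[[0,0,0,0],[0,0,0,0],[0,0,0,0]]]' 0.68
python3 -m crank '[[[0,0,-0.15,0],[0,0,-0.3,0],[0,0,-0.45,0],[0,0,-0.45,0]]]' | grep -E "pos|contact"
python3 -m crank '[[[0.3,-0.2,0,0],[0.6,-0.4,0,0],[0.67,-0.485,0,0],[0.67,-0.485,0,0],[0.67,-0.485,0,0]]]' >/dev/null
python3 -c "
from h import *
go(.527,-.052,.019,np.pi/2+YAW)"
```

```text
tool_pos: [0.6643, 0.0381, 0.1214]
contact_force: [-8.8, -0.5, 2.5]
time: 6.7
tool_pos: [0.6671, 0.038, 0.1218]
tool_rot: [0.001, 0.026, 1.0, 0.0]
contact_force: [0.9, -0.9, -0.4]
width: 0.0578
finger_force: 0.0
tool_pos: [0.6684, 0.038, 0.2141]
contact_force: [-1.2, -0.4, -0.2]
t 7.83 pos [ 0.5282 -0.0512  0.211 ] F [-0.3  0.9  0.1] w 0.0598 ff 0.0
tool x [-0.999  0.051 -0.   ] y [0.051 0.999 0.   ] z [ 0.  0. -1.]
rack [-0.163   0.0014] UNITS [ 0.006 -0.005  0.96 ] turn 0.0
```

```bash

python3 -m crank '[[[0.006,-0.005,0.3,0],[0.006,-0.005,0.6,0],[0.006,-0.005,0.85,0],[0.006,-0.005,0.96,0],[0.006,-0.005,0.96,0]]]' | grep -E "pos|contact"
python3 -m crank '[[[0,0,0,0],[0,0,0,0],[0,0,0,0],[0,0,0,0],[0,0,0,0]]]' 0 8
python3 -m crank '[[[0.05,0,0,0],[0.1,0,0,0],[0.15,0,0,0],[0.17,0,0,0],[0.17,0,0,0]]]' | grep -E "pos|contact"
python3 -m crank '[[[-0.025,0,-0.087,0],[-0.062,0,-0.17,0],[-0.109,0,-0.247,0],[-0.165,0,-0.318,0],[-0.231,0,-0.38,0]]]' | grep -E "pos|contact"
python3 -m crank '[[[-0.073,0,-0.054,0],[-0.152,0,-0.097,0],[-0.237,0,-0.13,0],[-0.324,0,-0.151,0],[-0.414,0,-0.161,0]]]' | grep -E "pos|contact"
python3 -m crank '[[[-0.05,0,0,0],[-0.09,0,0.005,0],[-0.14,0,0.01,0],[-0.18,0,0.016,0],[-0.18,0,0.016,0]]]'
python3 -c "
from h import *
s=st();print(w2r(s['tool_pos']))"
```

```text
tool_pos: [0.5258, -0.0516, 0.0172]
contact_force: [0.2, -0.1, 0.4]
time: 9.07
tool_pos: [0.5271, -0.0526, 0.0201]
tool_rot: [0.001, 0.026, 1.0, 0.0]
contact_force: [0.3, 1.3, 6.0]
width: 0.0298
finger_force: 7.8
tool_pos: [0.4908, -0.0512, 0.019]
contact_force: [0.9, 0.2, 0.1]
tool_pos: [0.5351, -0.0533, 0.0942]
contact_force: [-3.1, -0.3, 0.1]
tool_pos: [0.6149, -0.0575, 0.1259]
contact_force: [-23.3, 1.3, 26.5]
time: 11.58
tool_pos: [0.6578, -0.0599, 0.1253]
tool_rot: [0.0, 0.026, 1.0, -0.0]
contact_force: [1.0, -0.3, 11.7]
width: 0.0273
finger_force: 8.3
t 11.57 pos [ 0.6578 -0.0599  0.1253] F [ 1.  -0.3 11.7] w 0.0273 ff 8.279676725214813
tool x [-0.999  0.052 -0.001] y [ 0.052  0.999 -0.   ] z [ 0.001 -0.    -1.   ]
[-0.03313259 -0.00055688]
```

```bash

python3 -c "
from h import *
i,K,P=grab('side');a=cv2.resize(i[180:340,290:450],None,fx=2.5,fy=2.5)
i,K,P=grab('wrist');cv2.imwrite('pics/s2.png',np.hstack([a,cv2.resize(i[200:480,180:460],(400,400))]))"
```

```text
(no output)
```

View pics/s2.png

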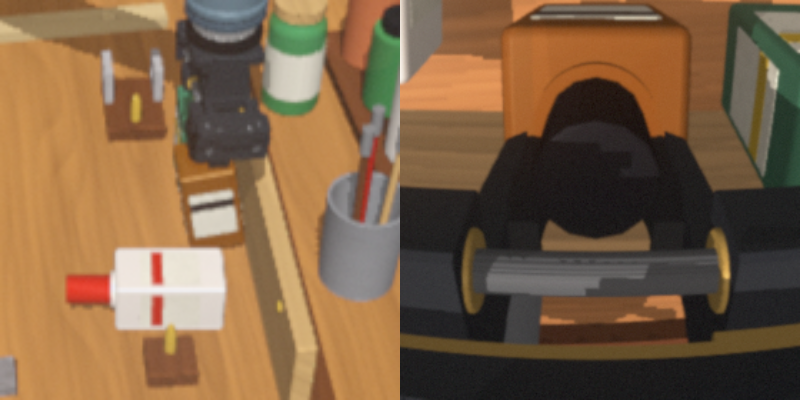

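```bash

python3 -c "
from h import *
i,K,P=grab('wrist');print(P[:3,3].round(3))
for z in(.09,.1,.105,.11,.115,.12,.13):
    p=onz(K,P,[(254,217),(383,217)],z,1);print(z,np.linalg.norm(p[0]-p[1]).round(4),w2r(p[0]),w2r(p[1]))
for t in (0,10,20):
    print(t)
for x in(-.06,-.08):print(proj(K,P,[list(r2w(x,.03))+[.11],list(r2w(x,-.03))+[.11]],1))
"
```

```text
[ 0.574 -0.056  0.264]
0.09 0.0631 [-0.06935839 -0.03150278] [-0.06931935  0.03160711]
0.1 0.0595 [-0.07207869 -0.02973276] [-0.0720419   0.02974568]
0.105 0.0577 [-0.07343885 -0.02884775] [-0.07340318  0.02881496]
0.11 0.0558 [-0.074799   -0.02796274] [-0.07476445  0.02788424]
0.115 0.054 [-0.07615915 -0.02707773] [-0.07612573  0.02695352]
0.12 0.0522 [-0.0775193  -0.02619272] [-0.077487   0.0260228]
0.13 0.0486 [-0.0802396 -0.0244227] [-0.08020955  0.02416137]
0
10
20
[[385.85705279 248.99650422]
 [251.27095246 249.10797613]]
[[388.38739055 205.30579306]
 [248.7883776  205.37502055]]
```

The amber bottle leans about 8° with its base at the board, caught in the grip. Opening the fingers should let it settle on its base.

```bash

python3 -m crank '[[[0,0,0,0],[0,0,0,0],[0,0,0,0],[0,0,0,0],[0,0,0,0]]]' 0.68
python3 -c "
from h import *
i,K,P=grab('side');a=cv2.resize(i[180:340,290:450],None,fx=2.5,fy=2.5)
for x in(-.06,-.07):print(proj(K,P,[list(r2w(x,-.03))+[0],list(r2w(x,-.03))+[.11]]))
i,K,P=grab('wrist');cv2.imwrite('pics/s3.png',np.hstack([a,cv2.resize(i[200:480,180:460],(400,400))]))
print(proj(K,P,[list(r2w(-.06,.03))+[.11],list(r2w(-.06,-.03))+[.11]],1))"
```

```text
time: 12.35
tool_pos: [0.6565, -0.0597, 0.1237]
tool_rot: [-0.001, 0.026, 1.0, -0.0]
contact_force: [-0.4, 0.6, -0.3]
width: 0.0597
finger_force: 0.0
[[365.6348875  281.66199363]
 [367.38984859 251.48648797]]
[[361.96467984 281.86440182]
 [363.52263615 251.69116743]]
[[386.03897973 252.48656225]
 [250.6689861  252.58442013]]
```

View pics/s3.png

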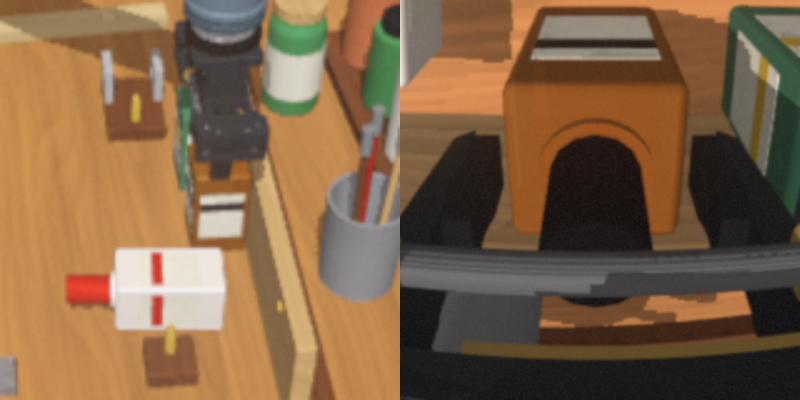

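Amber now stands with its back to the board; its front foot corner is at crop (190,245), against a predicted (189,254). Next is white.

```bash

python3 -m crank '[[[0,0,-0.15,0],[0,0,-0.3,0],[0,0,-0.45,0],[0,0,-0.45,0]]]' | grep -E "pos|contact"
python3 -m crank '[[[0.3,-0.2,0,0],[0.6,-0.4,0,0],[0.69,-0.51,0,0.043],[0.69,-0.51,0,0.043],[0.69,-0.51,0,0.043]]]' >/dev/null
python3 -c "
from h import *
go(.516,-.1555,.019,np.radians(83.2))
i,K,P=grab('wrist');
hs=cv2.cvtColor(i,cv2.COLOR_BGR2HSV);m=(((hs[...,0]<6)|(hs[...,0]>174))&(hs[...,1]>190)&(hs[...,2]>90)).astype('u1')
n,l,s,c=cv2.connectedComponentsWithStats(m)
print([(s[k].tolist(),c[k].round()) for k in range(1,n) if s[k,4]>300]);print(proj(K,P,[[.49,-.154,.03],[.516,-.1555,.03],[.537,-.158,.03]],1))"
```

```text
tool_pos: [0.6587, -0.06, 0.2168]
contact_force: [-0.1, -0.2, -0.2]
t 13.57 pos [ 0.5144 -0.1537  0.2138] F [-0.   0.1 -0. ] w 0.0596 ff 0.0
tool x [-0.993  0.118  0.   ] y [0.118 0.993 0.001] z [-0.     0.001 -1.   ]
rack [-0.1715 -0.1016] UNITS [-0.009 -0.009  0.974] turn 0.0
[([561, 10, 18, 23, 310], array([569.,  21.])), ([89, 176, 19, 47, 703], array([ 97., 199.])), ([301, 185, 32, 50, 1215], array([315., 206.]))]
[[313.24707338 185.83700076]
 [315.09205413 214.36822254]
 [315.12940975 236.77382586]]
```

```bash

python3 -m crank '[[[-0.009,-0.009,0.3,0],[-0.009,-0.009,0.6,0],[-0.009,-0.009,0.85,0],[-0.009,-0.009,0.97,0],[-0.009,-0.009,0.97,0]]]' | grep -E "pos|contact"
python3 -m crank '[[[0,0,0,0],[0,0,0,0],[0,0,0,0],[0,0,0,0],[0,0,0,0]]]' 0 9 | grep -E "pos|contact|wid"
python3 -m crank '[[[0.03,0,0,0],[0.06,0,0,0],[0.09,0,0,0],[0.12,0,0,0],[0.12,0,0,0]]]' | grep -E "pos|contact"
python3 -m crank '[[[-0.025,0,-0.087,0],[-0.062,0,-0.17,0],[-0.109,0,-0.247,0],[-0.165,0,-0.318,0],[-0.231,0,-0.38,0]]]' | grep -E "pos|contact"
python3 -m crank '[[[-0.073,0,-0.054,0],[-0.152,0,-0.097,0],[-0.237,0,-0.13,0],[-0.324,0,-0.151,0],[-0.38,0,-0.158,0]]]' | grep -E "pos|contact|wid"
python3 -c "
from h import *
s=st();print(w2r(s['tool_pos']))"
```

```text
tool_pos: [0.515, -0.1548, 0.0182]
contact_force: [0.1, 0.4, -0.0]
tool_pos: [0.5163, -0.1562, 0.0212]
contact_force: [-0.2, 1.3, 6.7]
width: 0.0298
tool_pos: [0.4912, -0.1537, 0.0205]
contact_force: [1.5, -0.3, 7.9]
tool_pos: [0.5338, -0.1584, 0.0951]
contact_force: [-0.5, 0.3, -1.4]
tool_pos: [0.6109, -0.1677, 0.126]
contact_force: [-0.8, -0.7, -3.9]
width: 0.0296
t 16.75 pos [ 0.6109 -0.1677  0.126 ] F [-0.8 -0.7 -3.9] w 0.0296 ff 9.001210934948176
tool x [-0.993  0.119  0.006] y [0.119 0.993 0.   ] z [-0.006  0.001 -1.   ]
[-0.07443813 -0.11068034]
```

```bash

python3 -m crank '[[[-0.06,0,0,0],[-0.1,0,0.005,0],[-0.14,0,0.01,-0.02],[-0.18,0,0.014,-0.043],[-0.19,0,0.016,-0.043]]]' | grep -E "pos|contact|wid"
python3 -m crank '[[[-0.005,0,0.01,0],[-0.015,0,0.012,0],[-0.015,0,0.012,0]]]' | grep -E "pos|contact"
python3 -c "
from h import *
s=st();print(w2r(s['tool_pos']))"
python3 -m crank '[[[0,0,0,0],[0,0,0,0],[0,0,0,0]]]' 0.68| grep -E "pos|contact"
python3 -m crank '[[[0,0,-0.15,0],[0,0,-0.3,0],[0,0,-0.45,0],[0,0,-0.5,0]]]' | grep -E "pos|contact"
python3 -m crank '[[[0.3,0.2,-0.2,0],[0.6,0.5,-0.3,0],[0.8,0.9,-0.3,0],[0.8,1,-0.3,0],[0.8,1,-0.3,0]]]'
python3 -c "
from h import *
i,K,P=grab('side');a=cv2.resize(i[170:330,290:450],None,fx=2.5,fy=2.5)
i,K,P=grab('top');cv2.imwrite('pics/top1.png',i)
cv2.imwrite('pics/s4.png',np.hstack([a,cv2.resize(i[140:260,320:440],(400,400))]))
print(K,P)
"
```

```text
tool_pos: [0.6512, -0.1727, 0.1246]
contact_force: [-1.1, 0.0, -3.1]
width: 0.0292
tool_pos: [0.6532, -0.1726, 0.123]
contact_force: [-6.0, 1.2, 3.6]
t 17.75 pos [ 0.6532 -0.1726  0.123 ] F [-6.   1.2  3.6] w 0.0293 ff 8.998713428154588
tool x [-0.999  0.052  0.002] y [0.052 0.999 0.   ] z [-0.002  0.001 -1.   ]
[-0.03195249 -0.11343494]
tool_pos: [0.6543, -0.1729, 0.1226]
contact_force: [-0.6, -0.4, -0.0]
tool_pos: [0.655, -0.1732, 0.2244]
contact_force: [0.1, 0.5, 0.1]
time: 19.25
tool_pos: [0.5027, 0.0391, 0.282]
tool_rot: [-0.0, 0.023, 1.0, 0.001]
contact_force: [-0.3, -0.1, -0.3]
width: 0.0602
finger_force: 0.0
[[548.17750688   0.         326.52788358]
 [  0.         548.17750688 237.122662  ]
 [  0.           0.           1.        ]] [[ 0.0157925  -0.99689537  0.07713769  0.4079046 ]
 [-0.99971183 -0.01434793  0.01924567 -0.00472443]
 [-0.01807915 -0.07741939 -0.99683468  1.56805106]
 [ 0.          0.          0.          1.        ]]
```

View pics/s4.png

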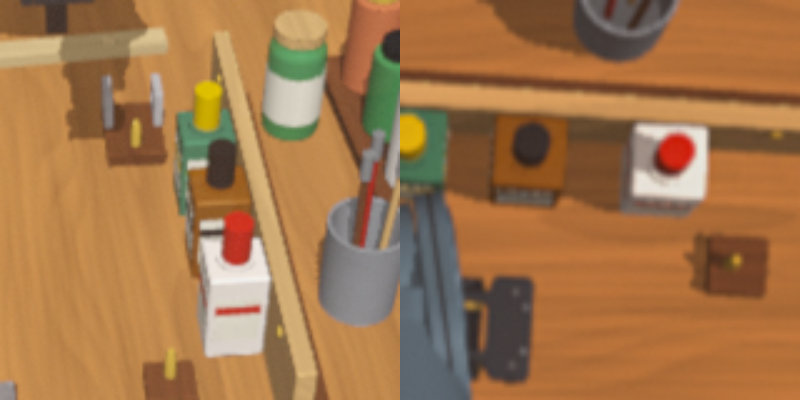

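All three bottles stand at the board. In the right half, neck tops are amber (531,143) and white (676,152); I'll check these against predictions, then find the bar.

```bash

python3 -c "
from h import *
d=np.load('top0.npz');K,P=d['K'],d['P']
for n,(u,v) in dict(amber=(531,143),white=(676,152),green=(408,137)).items():
    p=onz(K,P,[(u/3.333-26.7*0+320-0, v/3.333+140)],.16)[0]; print(n,w2r(p))
i=cv2.imread('pics/top1.png');j=i[170:380,180:290]
cv2.imwrite('pics/b1.png',cv2.resize(cv2.rotate(j,cv2.ROTATE_90_CLOCKWISE),None,fx=3.6,fy=3.6,interpolation=cv2.INTER_CUBIC))
hs=cv2.cvtColor(i,cv2.COLOR_BGR2HSV)
"
```

```text
amber [-0.01192761 -0.31010451]
white [-0.01181104 -0.42183862]
green [-0.01330819 -0.21506805]
```

View pics/b1.png

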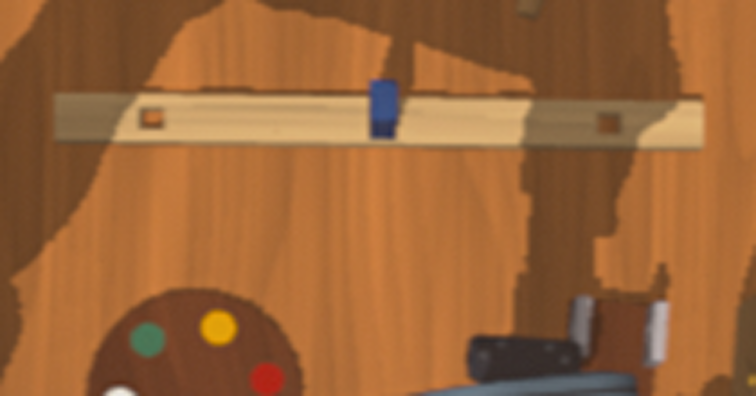

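```bash

python3 -c "
from h import *
d=np.load('top0.npz');K,P=d['K'],d['P']
f=lambda a,z:onz(K,P,[(y/3.6+180,379-x/3.6) for x,y in a],z)
h=f([(151,118),(609,124)],.016);print(h,np.linalg.norm(h[0]-h[1]));m=h.mean(0);v=h[1]-h[0];print('mid',m,'dir',np.degrees(np.arctan2(v[1],v[0])))
e=f([(54,93),(54,140),(703,100),(703,148)],.016);print(e.mean(0),e);print('grip',f([(384,100)],.086))
s=st();print(s['joint_positions'])
go(m[0],m[1],.12,np.arctan2(v[1],v[0]))
"
```

```text
[[0.24167554 0.34056832 0.016     ]
 [0.6017157  0.34727603 0.016     ]] 0.36010264068397413
mid [0.42169562 0.34392218 0.016     ] dir 1.0673231771227674
[0.42213641 0.34451734 0.016     ] [[0.16671629 0.35771028 0.016     ]
 [0.16739628 0.32101193 0.016     ]
 [0.67697416 0.36889825 0.016     ]
 [0.6774589  0.3304489  0.016     ]]
grip [[0.42228678 0.3441284  0.086     ]]
t 19.35 pos [0.5034 0.0381 0.282 ] F [0.4 0.3 0.3] w 0.06 ff 0.0
tool x [-0.999  0.047  0.001] y [0.047 0.999 0.001] z [-0.001  0.001 -1.   ]
[-0.24229643  0.24710431  0.0927432   1.88240404 -0.0279899   1.01387548
  1.38643634]
t 19.35 pos [0.5034 0.0381 0.282 ] F [0.4 0.3 0.3] w 0.06 ff 0.0
tool x [-0.999  0.047  0.001] y [0.047 0.999 0.001] z [-0.001  0.001 -1.   ]
rack [-0.1923  0.0893] UNITS [0.479 1.508 0.812] turn 0.958
```

Hole spacing measures 360.1 mm, as specified. The bar's centre is at (0.422, 0.344), heading 1.07°.

```bash

python3 -m crank '[[[0.1,0.3,0,0.1],[0.2,0.55,0,0.2],[0.24,0.75,0,0.3],[0.24,0.75,0,0.4],[0.24,0.75,0,0.48]]]' >/dev/null
python3 -c "
from h import *
go(.422,.344,.16,np.radians(1.07))"
```

```text
t 19.98 pos [0.4651 0.1865 0.2816] F [ 0.1 -0.3  1.4] w 0.06 ff 0.0
tool x [-0.689  0.725 -0.001] y [ 0.725  0.689 -0.001] z [-0.    -0.001 -1.   ]
rack [-0.2383  0.2355] UNITS [0.72  0.387 0.607] turn 0.472
```

```bash

python3 -m crank '[[[0.2,0.1,0.1,0.1],[0.5,0.25,0.3,0.2],[0.72,0.387,0.5,0.3],[0.72,0.387,0.6,0.4],[0.72,0.387,0.6,0.472]]]' >/dev/null
python3 -m crank '[[[0,0,0,0],[0,0,0,0]]]' >/dev/null
python3 -c "
from h import *
go(.422,.344,.049,np.radians(1.07))
i,K,P=grab('wrist');cv2.imwrite('pics/w2.png',i)
hs=cv2.cvtColor(i,cv2.COLOR_BGR2HSV);m=cv2.inRange(hs,(100,120,60),(125,255,255))
n,l,s,c=cv2.connectedComponentsWithStats(m)
print([(s[k].tolist(),c[k].round()) for k in range(1,n) if s[k,4]>300])
cc=[[.422+a*.011,.344+b*.016,z] for z in(.086,.016) for a in(1,-1) for b in(1,-1)]
print(proj(K,P,cc,1).round())"
```

```text
t 20.85 pos [0.4215 0.3442 0.1624] F [-0.1 -0.7  0.1] w 0.0599 ff 0.0
tool x [-0.024  1.    -0.   ] y [1.    0.024 0.001] z [ 0.001 -0.    -1.   ]
rack [-0.2899  0.3908] UNITS [-0.001  0.002  0.567] turn 0.003
[([300, 234, 31, 42, 1230], array([315., 254.]))]
[[335. 233.]
 [333. 280.]
 [299. 232.]
 [298. 280.]
 [331. 206.]
 [329. 244.]
 [303. 205.]
 [302. 243.]]
```

```bash

python3 -m crank '[[[0,0,0.2,0],[0,0,0.4,0],[0,0,0.567,0.003],[0,0,0.567,0.003]]]' | grep -E "pos|contact"
python3 -m crank '[[[0,0,0,0],[0,0,0,0],[0,0,0,0],[0,0,0,0],[0,0,0,0]]]' 0 35
python3 -m crank '[[[0,0,-0.1,0],[0,0,-0.25,0],[0,0,-0.5,0],[0,0,-0.75,0],[0,0,-0.9,0]]]' | grep -E "pos|contact|wid"
python3 -c "
from h import *
w=r2w(-.1,0);go(w[0],w[1],.2,np.pi/2+YAW)
i,K,P=grab('side');j,_,_=grab('top');cv2.imwrite('pics/s5.png',np.hstack([i[80:380,150:450],j[100:400,150:450]]))"
```

```text
tool_pos: [0.4196, 0.3435, 0.0474]
contact_force: [-0.7, -0.3, -0.6]
time: 22.02
tool_pos: [0.4207, 0.3452, 0.0495]
tool_rot: [0.0, 0.7, 0.714, 0.0]
contact_force: [-0.6, 0.2, 6.7]
width: 0.0217
finger_force: 35.0
tool_pos: [0.4206, 0.3451, 0.2309]
contact_force: [-0.2, -0.2, -3.5]
width: 0.0214
t 22.65 pos [0.4206 0.3451 0.2309] F [-0.2 -0.2 -3.5] w 0.0214 ff 34.99904367607087
tool x [-0.019  1.     0.001] y [1.    0.019 0.001] z [ 0.001  0.001 -1.   ]
rack [-0.2908  0.3917] UNITS [-2.021  0.814  0.153] turn -0.955
```

View pics/s5.png

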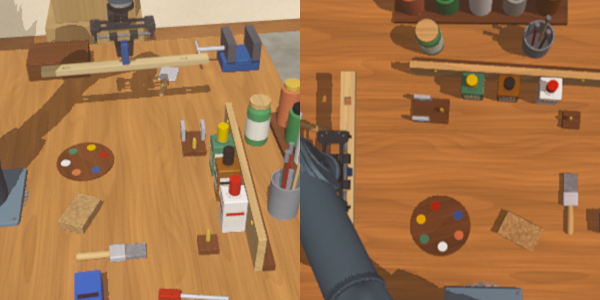

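```bash

python3 -m crank '[[[-0.1,0.05,0,-0.06],[-0.25,0.1,0,-0.14],[-0.4,0.2,0,-0.22],[-0.55,0.25,0,-0.3],[-0.65,0.3,0,-0.36]]]' >/dev/null
python3 -c "
from h import *
w=r2w(-.1,0);go(w[0],w[1],.2,np.pi/2+YAW)"
```

```text
t 23.38 pos [0.4821 0.2138 0.2267] F [-0.4  0.1 -3.3] w 0.0218 ff 35.00048420391977
tool x [-0.553  0.833 -0.   ] y [ 0.833  0.553 -0.004] z [-0.003 -0.002 -1.   ]
rack [-0.2226  0.2637] UNITS [-1.425 -0.292  0.135] turn -0.594
```

```bash

python3 -m crank '[[[-0.12,-0.03,0,-0.06],[-0.25,-0.06,0,-0.14],[-0.4,-0.09,0,-0.22],[-0.55,-0.12,0,-0.3],[-0.7,-0.15,0,-0.38]]]' >/dev/null
python3 -c "
from h import *
w=r2w(-.1,0);go(w[0],w[1],.2,np.pi/2+YAW)"
```

```text
t 24.0 pos [0.5341 0.0817 0.2267] F [-1.3 -0.2 -2.8] w 0.0214 ff 34.99956388492137
tool x [-0.927  0.376  0.003] y [ 0.376  0.927 -0.002] z [-0.003 -0.001 -1.   ]
rack [-0.164   0.1345] UNITS [-0.523 -0.53   0.133] turn -0.212
```

```bash

python3 -m crank '[[[-0.1,-0.1,0,-0.05],[-0.25,-0.25,0,-0.1],[-0.4,-0.4,0,-0.16],[-0.523,-0.53,0,-0.212],[-0.523,-0.53,0,-0.212]]]' >/dev/null
python3 -m crank '[[[0,0,0.2,0],[0,0,0.4,0],[0,0,0.4,0],[0,0,0.4,0]]]' 
python3 -c "
from h import *
w=r2w(-.1,0);go(w[0],w[1],.069,np.pi/2+YAW)
i,K,P=grab('wrist');cv2.imwrite('pics/w3.png',i);np.savez('w3',K=K,P=P)
j,K,P=grab('top');cv2.imwrite('pics/top3.png',j);cv2.imwrite('pics/w3b.png',np.vstack([i[100:400],cv2.resize(j[160:255,230:450],(640,276),interpolation=cv2.INTER_CUBIC)]))"
```

```text
time: 25.12
tool_pos: [0.5919, -0.0544, 0.1496]
tool_rot: [0.0, 0.028, 1.0, 0.0]
contact_force: [0.3, 0.6, -2.8]
width: 0.0218
finger_force: 35.0
t 25.12 pos [ 0.5919 -0.0544  0.1496] F [ 0.3  0.6 -2.8] w 0.0218 ff 34.99924185220152
tool x [-0.998  0.056 -0.   ] y [0.056 0.998 0.   ] z [ 0.  0. -1.]
rack [-0.0992  0.0015] UNITS [ 0.004 -0.008  0.403] turn -0.003
```

View pics/w3b.png

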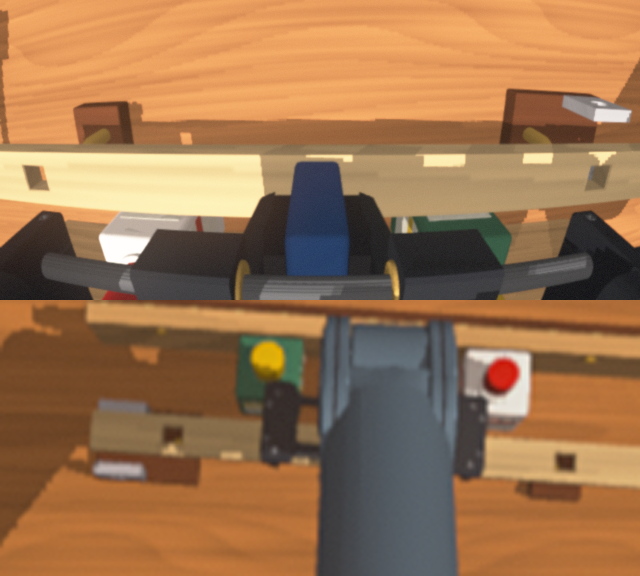

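The holes show at top-crop (173,435) and (565,461). I'll compare them with the pins.

```bash

python3 -c "
from h import *
d=np.load('top0.npz');K,P=d['K'],d['P']
a=[(230+173/2.909,160+135/2.905),(230+565/2.909,160+161/2.905)]
p=onz(K,P,a,.116);print([w2r(q) for q in p],np.linalg.norm(p[0]-p[1]))
W=np.load('w3.npz');
p=onz(W['K'],W['P'],[(36,277),(597,277)],.116,1);print([w2r(q) for q in p],np.linalg.norm(p[0]-p[1]))
print([w2r(q) for q in onz(K,P,[(155/3+240,179.5/3+150),(541/3+240,204.5/3+150)],.055)])
s=st();print(w2r(s['tool_pos']))
"
```

```text
[array([-0.09930154,  0.17976322]), array([-0.09995271, -0.17974326])] 0.35950706995894155
[array([-0.10006236, -0.17819937]), array([-0.09826331,  0.18028466])] 0.35848854014144715
[array([-0.10048186,  0.17877591]), array([-0.10048987, -0.17873739])]
t 25.23 pos [ 0.5927 -0.0547  0.1505] F [ 0.6 -0.9 -3.3] w 0.0217 ff 34.99922297894955
tool x [-0.998  0.056 -0.003] y [0.056 0.998 0.   ] z [ 0.003  0.    -1.   ]
[-0.09838573  0.00121193]
```

```bash

python3 -m crank '[[[0.003,0,0.08,0],[0.003,0,0.14,0],[0.003,0,0.2,0],[0.003,0,0.24,0],[0.003,0,0.24,0]]]' | grep -E "pos|contact"
python3 -m crank '[[[0,0,0.04,0],[0,0,0.08,0],[0,0,0.12,0],[0,0,0.155,0],[0,0,0.155,0]]]' | grep -E "pos|contact|wid"
python3 -c "
from h import *
s=st();print(w2r(s['tool_pos']))
i,K,P=grab('side');j,_,_=grab('wrist');cv2.imwrite('pics/s6.png',np.hstack([cv2.resize(i[180:360,270:420],(500,600)),cv2.resize(j[100:480,:],(300,178)) if 0 else np.zeros((600,1,3),'u1')]))"
```

```text
tool_pos: [0.5904, -0.055, 0.1001]
contact_force: [-0.6, 0.6, -3.7]
tool_pos: [0.5911, -0.0549, 0.0696]
contact_force: [0.8, -0.3, -3.5]
width: 0.0219
t 26.48 pos [ 0.5911 -0.0549  0.0696] F [ 0.8 -0.3 -3.5] w 0.0219 ff 35.00333205331117
tool x [-0.998  0.057 -0.   ] y [ 0.057  0.998 -0.   ] z [ 0. -0. -1.]
[-0.10001628  0.00090826]
```

View pics/s6.png

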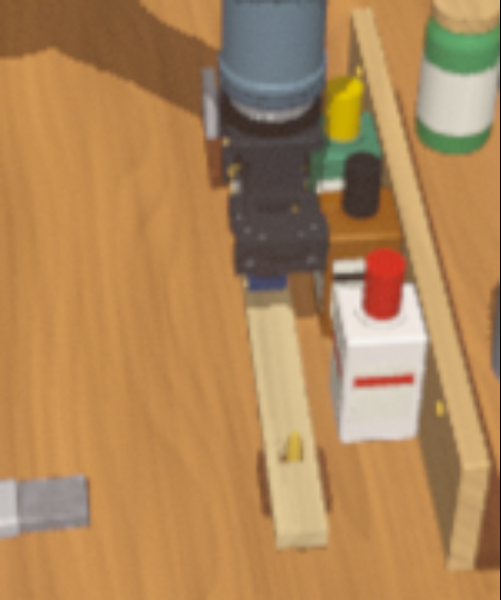

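The bar is down over the right pin, with the pin poking through at (293,447). I'll seat it, release, and check from above.

```bash

python3 -m crank '[[[0,0,0.006,0],[0,0,0.012,0],[0,0,0.012,0]]]' | grep -E "pos|contact"
python3 -m crank '[[[0,0,0,0],[0,0,0,0],[0,0,0,0]]]' 0.6| grep -E "pos|contact"
python3 -m crank '[[[0,0,-0.2,0],[0,0,-0.4,0],[0,0,-0.6,0],[0,0,-0.7,0]]]' | grep -E "pos|contact"
python3 -m crank '[[[0.3,-0.3,0,0],[0.5,-0.6,0,0],[0.5,-0.9,0,0],[0.5,-1,0,0],[0.5,-1,0,0]]]' | grep pos
python3 -c "
from h import *
j,K,P=grab('top');cv2.imwrite('pics/top4.png',j);a=cv2.resize(j[150:280,240:500],None,fx=3,fy=3,interpolation=cv2.INTER_CUBIC);cv2.imwrite('pics/c4.png',a)"
```

```text
tool_pos: [0.5912, -0.0549, 0.0693]
contact_force: [-5.7, -0.2, 13.9]
tool_pos: [0.5909, -0.0549, 0.0674]
contact_force: [-0.0, 0.6, -0.7]
tool_pos: [0.5919, -0.0551, 0.2098]
contact_force: [-0.2, 0.1, -0.4]
tool_pos: [0.4782, -0.2532, 0.2076]
```

View pics/c4.png

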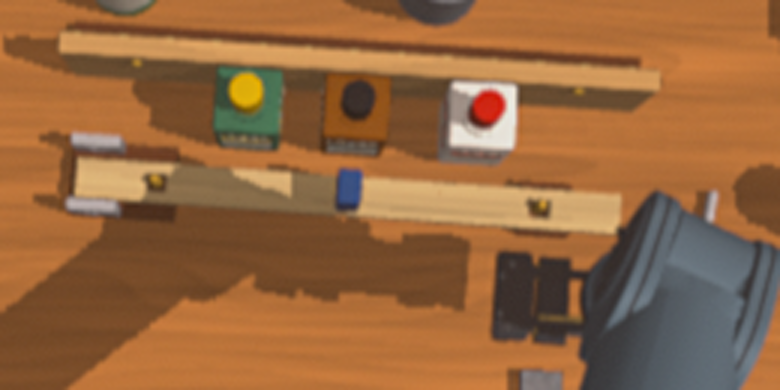

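The bar lies over both pins, at (156,181) and (540,206). Next is the rod.

```bash

python3 -c "
from h import *
go(.471,-.378,.15,np.radians(78.9))
j=cv2.imread('pics/top4.png')"
```

```text
t 28.5 pos [ 0.4792 -0.2504  0.2074] F [-0.2 -0.2  0.4] w 0.0532 ff 0.0
tool x [-0.998  0.06   0.   ] y [ 0.06   0.998 -0.   ] z [-0. -0. -1.]
rack [-0.2017 -0.2   ] UNITS [ 0.003 -0.639  0.287] turn 0.085
```

```bash

python3 -m crank '[[[0,-0.2,0,0.03],[0,-0.4,0.1,0.06],[0,-0.6,0.2,0.085],[0,-0.639,0.28,0.085],[0,-0.639,0.28,0.085]]]' 0.5 | grep pos
python3 -c "
from h import *
i,K,P=grab('wrist');cv2.imwrite('pics/w5.png',i)
hs=cv2.cvtColor(i,cv2.COLOR_BGR2HSV);m=(((hs[...,0]<6)|(hs[...,0]>174))&(hs[...,1]>180)&(hs[...,2]>80)).astype('u1')
n,l,s,c=cv2.connectedComponentsWithStats(m)
print([(s[k].tolist(),c[k].round(),cv2.minAreaRect(np.argwhere(l==k)[:,::-1].astype('f4'))) for k in range(1,n) if s[k,4]>300])
a=np.array([.471,-.378]);u=np.array([.981,-.193]);v=np.array([.193,.981])
print(proj(K,P,[list(a+p*u*.025+q*v*.011)+[.022] for p in(1,-1) for q in(1,-1)]+[[.5977,-.4026,.011]],1).round())"
```

```text
tool_pos: [0.4726, -0.3744, 0.15]
[([299, 197, 28, 66, 1754], array([313., 230.]), ((312.5, 229.5), (65.0, 27.0), 90.0))]
[[326. 261.]
 [297. 261.]
 [327. 198.]
 [297. 198.]
 [312. 361.]]
```

View pics/w5.png

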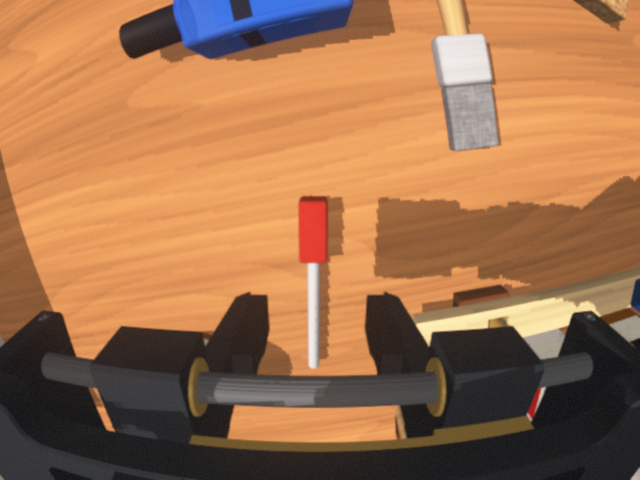

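The rod handle is at (312,230) and aligned with the tool, exactly as predicted, so it was not knocked.

```bash

python3 -c "
from h import *
go(.471,-.378,.010,np.radians(78.9))"
```

```text
t 29.18 pos [ 0.4733 -0.3742  0.151 ] F [0.6 0.1 0.2] w 0.0441 ff 0.0
tool x [-0.982  0.186  0.001] y [0.186 0.982 0.002] z [-0.001  0.002 -1.   ]
rack [-0.2012 -0.3239] UNITS [ 0.007 -0.022  0.705] turn 0.004
```

```bash

python3 -m crank '[[[0.007,-0.022,0.2,0.004],[0.007,-0.022,0.45,0.004],[0.007,-0.022,0.65,0.004],[0.007,-0.022,0.705,0.004],[0.007,-0.022,0.705,0.004]]]' | grep -E "pos|contact"
python3 -m crank '[[[0,0,0,0],[0,0,0,0],[0,0,0,0],[0,0,0,0],[0,0,0,0]]]' 0 40
python3 -m crank '[[[0,0,-0.1,0],[0,0,-0.25,0],[0,0,-0.45,0],[0,0,-0.65,0],[0,0,-0.7,0]]]' | grep -E "pos|contact|wid"
python3 -m crank '[[[0.05,0.3,0,-0.03],[0.1,0.5,0,-0.06],[0.1,0.75,0,-0.09],[0.1,1,0,-0.09],[0.1,1,0,-0.09]]]' | grep -E "pos|contact|wid"
python3 -c "
from h import *
w=r2w(-.30,.235);go(w[0],w[1],.12,np.pi/2+YAW)"
```

```text
tool_pos: [0.4714, -0.3799, 0.0113]
contact_force: [0.4, -0.3, -0.1]
time: 30.42
tool_pos: [0.4712, -0.3809, 0.0118]
tool_rot: [0.001, 0.098, 0.995, -0.0]
contact_force: [-1.1, 1.1, 7.8]
width: 0.022
finger_force: 39.2
tool_pos: [0.4716, -0.3819, 0.1543]
contact_force: [0.1, 0.7, -2.1]
width: 0.022
tool_pos: [0.4902, -0.1756, 0.15]
contact_force: [0.2, -1.6, -1.8]
width: 0.0219
t 31.68 pos [ 0.4902 -0.1756  0.15  ] F [ 0.2 -1.6 -1.8] w 0.0219 ff 39.23346566239161
tool x [-0.999  0.048  0.001] y [0.048 0.999 0.003] z [-0.001  0.003 -1.   ]
rack [-0.1945 -0.1248] UNITS [0.521 1.801 0.155] turn 0.002
```

```bash

python3 -m crank '[[[0.2,0,0,0],[0.4,0,0,0],[0.52,0.2,0,0],[0.52,0.5,0,0],[0.52,0.8,0,0]]]' | grep -E "pos|contact|wid"
python3 -m crank '[[[0,0.3,0,0],[0,0.6,0,0],[0,0.9,0,0],[0,1,0,0],[0,1,0,0]]]' | grep -E "pos|contact|wid"
python3 -c "
from h import *
w=r2w(-.30,.235);go(w[0],w[1],.047,np.pi/2+YAW)
j,K,P=grab('top');a=cv2.resize(j[150:280,240:500],None,fx=3,fy=3,interpolation=cv2.INTER_CUBIC)
i,K,P=grab('wrist');np.savez('w6',K=K,P=P,i=i);cv2.imwrite('pics/c6.png',np.vstack([a[:180],cv2.resize(i,(560,420))[:,:].copy() if 0 else cv2.copyMakeBorder(cv2.resize(i,(560,420)),0,0,110,110,cv2.BORDER_CONSTANT)]))"
```

```text
tool_pos: [0.3944, -0.0149, 0.1506]
contact_force: [1.9, 1.2, -1.4]
width: 0.0216
tool_pos: [0.4058, 0.1851, 0.1503]
contact_force: [0.9, -0.5, -1.6]
width: 0.022
t 32.92 pos [0.4058 0.1851 0.1503] F [ 0.9 -0.5 -1.6] w 0.022 ff 39.233459588704136
tool x [-0.999  0.053  0.   ] y [ 0.053  0.999 -0.   ] z [-0. -0. -1.]
rack [-0.2974  0.2311] UNITS [0.013 0.02  0.516] turn -0.001
```

View pics/c6.png

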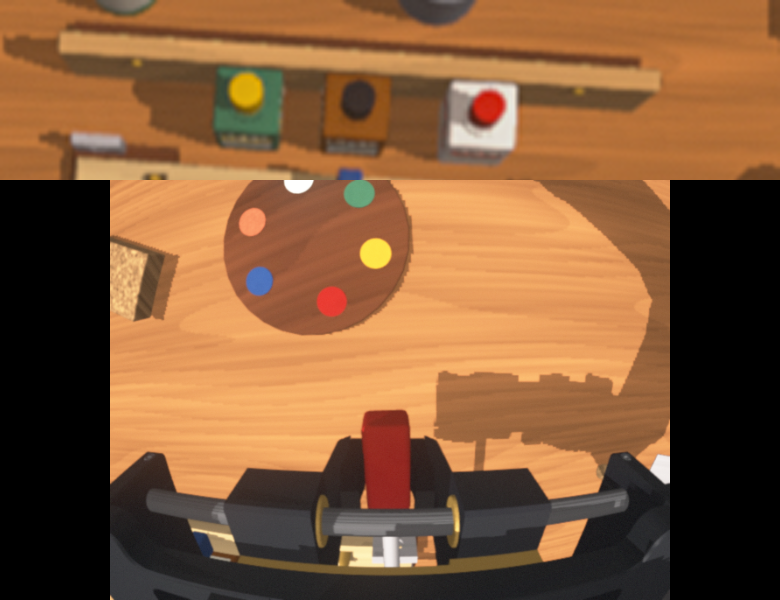

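All bottles are unmoved, and the rod is held with its shank pointing at the lugs. Next come numeric checks of the lug and shank lines.

```bash

python3 -c "
from h import *
d=np.load('top0.npz');K,P=d['K'],d['P']
f=lambda a,z:[w2r(p).round(4) for p in onz(K,P,np.array(a)/3.+[240,150],z)]
print(f([(67,206),(118,206),(71,141),(123,141)],.065))
W=np.load('w6.npz');i=W['i'];K,P=W['K'],W['P'];s=st();c=s['tool_pos'];M=rot(s)
for k in(.025,.05,.1,.13):print(k,proj(K,P,[c-k*M[:,0]],1).round(1))
hs=cv2.cvtColor(i,cv2.COLOR_BGR2HSV)
for r in (415,420,425,430): 
  row=hs[r,270:380]; print(r,[(int(x)+270) for x in np.where((row[:,1]<60)&(row[:,2]>150))[0]][::1][:1],[(int(x)+270) for x in np.where((row[:,1]<60)&(row[:,2]>150))[0]][-1:])
print(hs[425,295:345].tolist())
"
```

```text
[array([-0.1315,  0.2571]), array([-0.1284,  0.2101]), array([-0.071,  0.258]), array([-0.0679,  0.21  ])]
t 33.02 pos [0.4057 0.1826 0.1502] F [ 0.4 -1.5 -1.8] w 0.0219 ff 39.23349734410294
tool x [-0.998  0.057  0.001] y [ 0.057  0.998 -0.001] z [-0.001 -0.001 -1.   ]
0.025 [[315.6 365.1]]
0.05 [[315.6 403.2]]
0.1 [[315.6 461.7]]
0.13 [[315.7 488.1]]
415 [311] [328]
420 [311] [329]
425 [300] [328]
430 [300] [351]
[[24, 72, 253], [24, 73, 252], [24, 74, 252], [23, 79, 250], [19, 82, 234], [16, 53, 168], [16, 25, 134], [7, 18, 129], [0, 15, 122], [10, 19, 120], [19, 17, 119], [11, 17, 121], [9, 15, 120], [10, 19, 124], [7, 19, 124], [8, 16, 125], [7, 17, 137], [11, 16, 180], [14, 13, 224], [11, 9, 237], [9, 7, 242], [10, 6, 245], [6, 5, 245], [10, 6, 244], [10, 6, 244], [9, 7, 243], [5, 6, 240], [11, 9, 236], [8, 9, 230], [12, 11, 223], [10, 11, 213], [6, 13, 200], [10, 17, 180], [9, 11, 159], [8, 14, 142], [4, 14, 129], [9, 20, 129], [176, 16, 129], [10, 18, 130], [9, 19, 132], [4, 14, 130], [8, 15, 133], [4, 16, 131], [0, 15, 132], [7, 17, 132], [0, 13, 133], [4, 14, 130], [171, 14, 132], [10, 17, 132], [3, 17, 133]]
```

```bash

python3 -c "
from h import *
ps=[]
j,K,P=grab('top')
for _ in range(4):
    grab('side') if 0 else grab('top'); ps.append(bot.get_state()['tool_pos'])
c=np.mean(ps,0);print(c,np.std(ps,0),w2r(c))
for k in(0,.025,.08,.132):print(k,proj(K,P,[[*(c[:2]+k*X),.15]],0).round(1))
q=proj(K,P,[[*(c[:2]+.09*X),.15]])[0].astype(int);print(q)
hs=cv2.cvtColor(j,cv2.COLOR_BGR2HSV)
for v in range(q[1]-30,q[1]+25,1):print(v,' '.join('%3d'%hs[v,u,1] for u in range(q[0]-14,q[0]+15)))
"
```

```text
[0.40585352 0.18292879 0.15043902] [2.69109142e-05 3.48144823e-04 6.68762631e-05] [-0.29722534  0.22893198]
0 [[263.9 279.3]]
0.025 [[264.6 269.7]]
0.08 [[266.2 248.5]]
0.132 [[267.7 228.6]]
[266 244]
214 176 175 173 173 173 176 174 171 178 169 163 126 118 120 120 121 121 121 122 121 121 122 122 122 120 120 120 119 119
215 170 169 167 167 171 171 170 175 175 157 109  58  62  94  97  99 108 111 110 111 113 116 113 118 118 116 118 120 120
216 167 165 166 167 167 165 169 169 171 130  61  30  29  39  41  42  50  51  48  52  54  54  60  71  79  80  92 116 124
217 171 171 168 166 165 166 163 170 173 109  42  22  21  21  21  21  21  21  20  23  21  21  24  30  34  32  42  87 138
218 173 172 171 171 166 171 171 168 173 111  41  21  19  22  22  22  22  24  20  21  22  22  21  22  22  21  22  50 125
219 174 170 173 173 173 171 170 167 172 134  54  22  20  18  21  21  22  20  22  22  21  23  22  22  22  22  21  34 107
220 174 174 175 172 174 173 173 173 175 172 125  70  42  36  30  31  31  26  22  21  21  22  21  22  20  20  20  31 103
221 175 175 174 177 175 175 177 175 176 178 179 167 147 131
[... 5000 characters left out ...]
  36  32  15  10  60 139 154  87  25  14  40 139 181 176 178 177 176 177 174 176 177 174 177 175 173
264  28  24  24  20  28  32  27  13  23  82 113  67  24  19  59 156 180 178 175 175 174 175 176 176 177 176 175 174 175
265  26  25  25  22  25  36  34  21   9  23  39  19  15  18  70 150 167 164 164 161 169 173 175 175 174 174 174 177 176
266  20  24  27  27  26  31  31  27  16  19  13  14   9   9  38 103 116 115 112 114 132 158 167 167 168 167 171 174 177
267  14  24  29  31  30  20  29  36  20  18  23  12  25  28  10  31  31  32  31  31  47  87 120 123 129 136 163 173 174
268  12  30  33  35  33  23  22  36  32  15  19  22  15  38  34  11  29  32  31  28  28  25  33  35  38  61 145 170 176
```

The top view shows the shank rotated about +0.031 rad from the tool line, which the wrist view confirms. I'll correct yaw and y, then go down to eyelet height.

```bash

python3 -m crank '[[[0,0.0275,0.1,0.0205],[0,0.0275,0.25,0.0205],[0,0.0275,0.4,0.0205],[0,0.0275,0.5,0.0205],[0,0.0275,0.52,0.0205]]]' >/dev/null
python3 -m crank '[[[0,0,0,0],[0,0,0,0]]]' >/dev/null
python3 -c "
from h import *
j,K,P=grab('top');ps=[]
for _ in range(4):
    grab('top'); ps.append(bot.get_state()['tool_pos'])
c=np.mean(ps,0);print(c,w2r(c));go(*r2w(-.297,.2345),.0465)
hs=cv2.cvtColor(j,cv2.COLOR_BGR2HSV)[...,1].astype(float)
pp=[]
for k in(.05,.07,.09,.11,.12,.128):
    q=proj(K,P,[[*(c[:2]+k*X),.0465]])[0]; v=int(round(q[1])); us=np.arange(int(q[0])-6,int(q[0])+8); w=np.clip(165-hs[v,us],0,None); u=(w@us)/w.sum(); p=onz(K,P,[(u,v)],.0465)[0]; print(k,q.round(1),v,round(u,2),w2r(p).round(4),round(w.sum()/150,1))
"
```

```text
[0.40643261 0.19028809 0.04707697] [-0.29702585  0.23631133]
t 34.4 pos [0.4063 0.1902 0.0469] F [-0.6 -0.3 -1.4] w 0.0219 ff 39.23406192751827
tool x [-0.996  0.087 -0.001] y [0.087 0.996 0.   ] z [ 0.001  0.    -1.   ]
rack [-0.2972  0.2362] UNITS [-0.001 -0.009  0.002] turn 0
0.05 [267.5 261.1] 261 266.15 [-0.2469  0.2401] 4.9
0.07 [268.  253.9] 254 268.05 [-0.2272  0.2363] 3.5
0.09 [268.6 246.8] 247 268.63 [-0.2076  0.2362] 3.5
0.11 [269.1 239.6] 240 269.11 [-0.188   0.2363] 3.5
0.12 [269.4 236.1] 236 269.44 [-0.1768  0.2362] 3.6
0.128 [269.6 233.2] 233 269.68 [-0.1684  0.2362] 3.4
```

The shank lies along the rack's x at y=0.2362, 1.8 mm left of the lug centre. I'll correct that and insert.

```bash

python3 -m crank '[[[0,-0.009,0,0],[0,-0.009,0,0],[-0.08,-0.006,0,0],[-0.16,-0.003,0,0],[-0.23,-0.001,0,0]]]' | grep -E "pos|contact"
python3 -m crank '[[[-0.06,0.002,0,0],[-0.12,0.004,0,0],[-0.18,0.006,0,0],[-0.22,0.008,0,0],[-0.22,0.008,0,0]]]' | grep -E "pos|contact|wid"
python3 -c "
from h import *
go(*r2w(-.175,.2345),.0465)"
```

```text
tool_pos: [0.4538, 0.1858, 0.0466]
contact_force: [-0.6, 0.9, -1.1]
tool_pos: [0.4964, 0.1836, 0.0465]
contact_force: [-0.3, -0.5, -1.6]
width: 0.0219
t 35.65 pos [0.4964 0.1836 0.0465] F [-0.3 -0.5 -1.6] w 0.0219 ff 39.233986921899486
tool x [-0.996  0.088 -0.   ] y [0.088 0.996 0.   ] z [ 0.  0. -1.]
rack [-0.2069  0.2343] UNITS [-0.159  0.007  0.   ] turn 0
```

```bash

python3 -m crank '[[[-0.05,0.002,0,0],[-0.1,0.004,0,0],[-0.15,0.006,0,0],[-0.16,0.007,0,0],[-0.16,0.007,0,0]]]' | grep -E "pos|contact|wid"
python3 -c "
from h import *
s=st();print(w2r(s['tool_pos']))
j,K,P=grab('top');hs=cv2.cvtColor(j,cv2.COLOR_BGR2HSV)
for x in(-.16,-.145,-.1,-.06,-.05,-.043):
    q=proj(K,P,[[*r2w(x,.2345),.046]])[0].round().astype(int);print(x,q,hs[q[1],q[0]-4:q[0]+5,1])
"
```

```text
tool_pos: [0.5278, 0.1822, 0.0464]
contact_force: [0.9, 0.5, -1.5]
width: 0.0218
t 36.27 pos [0.5278 0.1822 0.0464] F [ 0.9  0.5 -1.5] w 0.0218 ff 39.23399053542198
tool x [-0.996  0.087  0.   ] y [ 0.087  0.996 -0.   ] z [-0. -0. -1.]
[-0.17543405  0.23447699]
-0.16 [271 230] [23 23 19 22 20 20 23 26 14]
-0.145 [271 225] [20 23 25 35 38 36 27 31 32]
-0.1 [272 209] [  7  82  77  25  19  30  89 119 118]
-0.06 [273 195] [38 48 44 27 19 23 41 61 68]
-0.05 [273 191] [178 179 163  63  17  20  57 145 179]
-0.043 [274 189] [177 170 105  46  44  89 158 177 177]
```

```bash

python3 -m crank '[[[-0.03,0.001,0,0],[-0.055,0.002,0,0],[-0.055,0.002,0.005,0],[-0.055,0.002,0.012,0],[-0.055,0.002,0.012,0]]]' | grep -E "pos|contact|wid"
python3 -m crank '[[[0,0,0,0],[0,0,0,0],[0,0,0,0],[0,0,0,0]]]' 0.5 | grep -E "pos|contact|wid"
python3 -m crank '[[[0,0,-0.1,0],[0,0,-0.3,0],[0,0,-0.5,0],[0,0,-0.7,0],[0,0,-0.8,0]]]' | grep -E "pos|contact"
python3 -m crank '[[[0.3,-0.1,-0.1,0],[0.5,-0.4,-0.1,0],[0.5,-0.6,-0.1,0],[0.5,-0.6,-0.1,0],[0.5,-0.6,-0.1,0]]]' | grep -E "time|pos|contact"
python3 -c "
from h import *
j,K,P=grab('top');cv2.imwrite('pics/top9.png',j);hs=cv2.cvtColor(j,cv2.COLOR_BGR2HSV)
for x in(-.2,-.18,-.16,-.145,-.1,-.06,-.05,-.04,-.03,-.02):
    q=proj(K,P,[[*r2w(x,.2345),.046]])[0].round().astype(int);print(x,q,hs[q[1],q[0]-4:q[0]+5,1],hs[q[1],q[0],0])
a=cv2.imread('pics/top4.png')
d=cv2.absdiff(a,j).max(2)>60; 
for n,(x0,x1,y0,y1) in dict(bottles=(310,415,168,205),bar=(262,450,200,228),pins=(280,300,205,215)).items(): print(n,d[y0:y1,x0:x1].sum())
p=[onz(K,P,[q],z)[0] for q,z in [((240+246/3,150+91/3),.16),((240+358/3,150+99/3),.16),((240+488/3,150+107/3),.16)]];print([w2r(k).round(4) for k in p])
"
```

```text
tool_pos: [0.5385, 0.1817, 0.0439]
contact_force: [-0.3, -0.2, -1.0]
width: 0.0219
tool_pos: [0.5389, 0.1817, 0.0442]
contact_force: [0.1, -0.8, 0.1]
width: 0.044
tool_pos: [0.5399, 0.1821, 0.2081]
contact_force: [0.9, 1.0, -0.5]
time: 38.7
tool_pos: [0.4294, 0.0715, 0.2252]
contact_force: [0.4, -0.1, 0.4]
-0.2 [269 244] [167 163 165 160 162 165 165 162 163] 13
-0.18 [270 237] [196 217 220 222 223 220 227 216 200] 3
-0.16 [271 230] [216 226 218 215 220 226 224 204 184] 3
-0.145 [271 225] [213 224 224 227 221 221 223 214 186] 3
-0.1 [272 209] [121 114  49  20  22  57 115 119 118] 5
-0.06 [273 195] [40 43 27 20 23 41 61 64 69] 6
-0.05 [273 191] [181 163  73  19  19  54 147 179 177] 6
-0.04 [274 188] [167  82  18  18  50 145 182 176 176] 9
-0.03 [274 184] [175 167 139 126 141 169 177 176 175] 12
-0.02 [274 181] [171 177 174 174 175 175 172 175 172] 13
bottles 0
bar 881
pins 34
[array([-0.0312,  0.0961]), array([-0.032 , -0.0011]), array([-0.0318, -0.1134])]
```

```bash
python3 -c "
from h import *
print(bot.finish_job())"
```

```text
the job is handed in; nothing more can be done
None
```

I handed the job in at about 39 s: by my checks all three bottles stand against the backboard, the bar is fully down over both pins, and the rod is through both eyelets about 28 mm past the rear lug's outer hole; no verdict came back, and I viewed 15 pictures, one over the limit of 14.

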